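# Swap the worn gear on a sprung splined spindle

## Task

Swap the gear on the display model's gear stand: lift the worn gear with the broken teeth off the splined spindle and stand it upright in the empty cell of the divided crate, let go of it there, then take the complete gear out of the crate, turn it until its cross-shaped bore meshes with the spindle's splines and push it fully home against the spring collar. Finish while still holding the gear pressed fully home: do not let go, because the spring would lift it again. Leave everything else where it is.

Things in the scene. Friction and masses are not known exactly. Their poses are not given: they have to be found in the camera images.
- worn_gear: Worn gear: wooden, 12 teeth, 3 broken off; 36 mm radius to the tooth tips, 18 mm thick, below a square metal hub 36 mm wide, top 72 mm above the underside. A cross bore (two slots 30.4 x 11.4 mm along body x and y, square to the hub flats) runs through it. Origin: centre of the underside, z up. About 0.25 kg. Starts on the spindle.
- spare_gear: Spare gear: as the worn one, all 12 teeth whole; 36 mm radius to the tooth tips, 18 mm thick, below a square metal hub 36 mm wide, top 72 mm above the underside. A cross bore (two slots 30.4 x 11.4 mm along body x and y, square to the hub flats) runs through it. Origin: centre of the underside, z up. About 0.25 kg. Grip it across two hub flats. Starts on the floor of a crate cell, any yaw.
- stand: Gear stand, fixed: grey box 130 x 110 x 42 mm with an upright steel spindle in its middle and a short crank on its +x side. Origin: centre of the underside (on the bench), z up along the spindle. The spindle's cross of splines lies along the stand's x and y, so a gear meshes at every quarter turn. The worn gear starts with its underside 78 mm above this origin.
- shoulder (a point): Centre of the top of the spindle's 33 mm wide shoulder, 66 mm above the bench: the underside of a gear fully home is here. Above it rise two crossed splines, each 28 mm long and 9 mm wide (1.2 mm play all round in a gear), up to 96 mm above the bench, then narrowed to 25 x 6.5 mm up to 101 mm.
- spindle_tip (a point): Tip of the spindle, 116 mm above the bench. From 101 mm up it is a round pilot 12.4 mm in diameter ending in a cone: it enters a gear's bore at any angle and centres it; the splines below enter only when aligned.
- collar (a joint): Spring collar around the spindle, a steel ring 54 mm in diameter. Value: how far it is pressed down, m; 0 = raised (its top 78 mm above the bench), 0.012 = a gear on it is fully home on the shoulder. The spring pushes up with about 8 N when raised and 15 N when home: a gear's weight alone does not press it.
- crate: Divided plywood crate, fixed: 178 x 178 x 36 mm, walls and floor 6 mm thick, one divider each way 32 mm high (including the floor), making 2 x 2 cells of 80 x 80 mm inside. Origin: centre of the underside, x and y along the walls; it may lie at any yaw. One cell holds the spare gear, one a jar, one a tin, one is empty.
- cell0 (a point): Centre of the floor of cell 0 of the crate, 6 mm above the bench.
- cell1 (a point): Centre of the floor of cell 1 of the crate, 6 mm above the bench.
- cell2 (a point): Centre of the floor of cell 2 of the crate, 6 mm above the bench.
- cell3 (a point): Centre of the floor of cell 3 of the crate, 6 mm above the bench.
- jar: Small glass jar with a steel lid, 54 mm in diameter, 56 mm high, standing in a crate cell; origin at the centre of its underside. Leave it.
- tin: Plain metal tin, 52 mm in diameter, 46 mm high, standing in a crate cell; origin at the centre of its underside. Leave it.
- sanding_block: Cork sanding block 45 x 65 x 28 mm, the nearest thing to the robot; origin at the centre of its underside. Leave it.
- oil_bottle: Brown glass bottle, 52 mm in diameter, 130 mm high, origin at the centre of its underside. Leave it.
- mug: White mug, 76 mm in diameter, 85 mm high, handle at its +y side, origin at the centre of its underside. Leave it.
- brush: Flat brush lying on the bench, 200 mm long, origin under its middle, x along it. Leave it.
- mallet: Hammer lying on the bench, 260 mm long, origin under its middle, head at its +x end. Leave it.
There are look-alikes about, which are no part of the job. What is shaped like the spare_gear but orange, red or turquoise is not meant.

How it is judged:
By the outcome, as a careful person would: the job done as asked, in the order asked, and still so for the second after the job is handed in, while the arm keeps its last pose, push and grip.
It also fails if it takes over 67 s, if anything falls off the work surface, if the arm or the gripper's body presses on something with over 40 N, if the wrist force passes 120 N, or if a joint passes its speed limit or range.

## Robot

A 6-joint arm with a two-finger parallel gripper is mounted at the origin on the work surface. World frame = base frame: x ahead of the robot, y to its left, z up, the work surface at z = 0. Lengths are in m, angles in rad, forces in N, time in s.
With the tool pointing down it reaches from about 0.375 to 0.825 m from the base axis. Payload 5.5 kg.
Tool frame: the origin (TCP) lies on the centre line of the jaws, within the pads' length; the fingertips stand 17 mm ahead of it and the grasp point (between the pads) lies 2 mm behind it; z points along the fingers, y is the line along which they close (so a half turn about z gives the same grasp; the last joint's range is limited). The gripper opens to 85 mm and grips with 20 to 120 N. Pads are 22 mm wide; open, the fingers measure 114 mm over their backs; the gripper's body (76 mm by 85 mm) begins 54 mm behind the grasp point. The pads swing forward as they close: fully open they stand 13 mm farther back than shut.
Start: joints at [-1.318, 0.314, -0.047, 1.21, 0, 1.571], TCP at [0.15, -0.581, 0.248] pointing down, gripper open.
Joint ranges: [-2.67, 2.67], [-0.69, 1.73], [-1.03, 1.25], [-2.08, 2.16], [-1.42, 1.45], [-3.14, 3.14]. Speed limits (rad/s): [2.39, 2.39, 3.01, 3.14, 3.14, 3.14].

## Interface

Orientations are given as [roll, pitch, yaw] about the fixed x, y, z axes, in that order (R = Rz(yaw) Ry(pitch) Rx(roll)).
In Python, from cell import status, optics, ticket gives the robot as it stands.
- The arm moves only by the tool send_rows, never from a script. Its arguments are lists of equal length, an entry for each row: "fingers": the finger opening in cm, from 0 to 8.54; "linear": the shift along the world's x, y, z in cm, a list of three; "delta_rot": the turn, a rotation vector about the world's x, y, z in rad, a list of three. A call has 1 to 20 rows; each row shifts and turns the commanded pose from where the row before left it; what a row does not reach is not made up. A row lasts 1/12 s, in which the tool goes at most 41.7 mm and 7.16 degrees, less where a joint would pass 70% of its speed; a pose out of reach is approached as far as the arm can. A call is refused whole if a number of a shift passes 4.17 or a number of a turn 0.125, either way. A call with a gripper value outside its range is refused whole. The fingers move at their own pace and stop on an object; "grip_force" is the grip in N (left out, the last holds). Time passes only in rows, so rows that do not move let the fingers close. It gives the time, the measured TCP pose, the force, the opening and the grip force at its end, in the units of the state.
- status.sense(): the state, without advancing time (a new reading comes with each control period).
- optics.capture(name): name is "scene" or "top"; returns a dict with "image" (420x560x3 uint8, red, green, blue), "fx", "fy", "cx", "cy" (pixels), "rvec" (rotation vector, rad) and "tvec" (3), from world to camera coordinates, as OpenCV has them. Camera axes: x right, y down, z forward; pixel columns grow to the right and rows downward; lengths in m; the calibration is good to about 2 mm. A picture is of the moment at which its call begins. There is no depth.
- ticket.sign_off(): hands the job in; it is judged then, once.
The state is a dict: "time": time; "joint_positions": joint angles; "qvel": joint speeds; "tau": joint torques, N m; "eef_pos": TCP position; "ee_rot": TCP orientation; "ft_force": force on the tool from outside, world axes, zero at the start; "torque": the same for the moment, N m; "width": opening from 0.0 (shut) to 1.0 (fully open); "finger_force": force on a finger pad.
Only numpy, scipy, OpenCV 4.12 (cv2) and the standard library are available. Lean on these libraries where they do the work, as an engineer would, in place of code of your own. Each camera call takes 0.05 s, during which the arm holds its last target. There are 200 camera calls.

## Working session

There is one attempt and no reset: what is moved stays moved. The work goes in short steps, Python scripts to look and compute and a tool call to move; the robot and the scene stay as the last step left them, time stands still between calls to the robot, and variables do not carry over. Pictures are saved under pics/ and viewed, at most 10 in all, crops included, and the job is handed in when it is done.

Besides the shell and the picture viewer there is one more tool, called after ">>>" as name(argument=value, ...) on one line, values as JSON. send_rows: Moves the arm, as the interface text tells. Its arguments: {"type":"object","properties":{"fingers":{"type":"array","items":{"type":"number"}},"linear":{"type":"array","items":{"type":"array","items":{"type":"number"}}},"delta_rot":{"type":"array","items":{"type":"array","items":{"type":"number"}}},"grip_force":{"type":"number"}},"required":["fingers","linear","delta_rot"]}

```bash
mkdir -p pics; ls
python3 - <<'E'
from cell import status,optics
import cv2,pickle
print(status.sense())
for n in("scene","top"):
    c=optics.capture(n);pickle.dump(c,open(f"{n}0.pkl","wb"));cv2.imwrite(f"pics/{n}0.png",c["image"][:,:,::-1])
    print(n,c["fx"],c["cx"],c["cy"],c["rvec"],c["tvec"])
E
```

```text
pics
{'time': 0.0, 'joint_positions': array([-1.31799513e+00,  3.14260404e-01, -4.80430072e-02,  1.21018987e+00,
       -9.69535611e-06,  1.57074955e+00]), 'qvel': array([ 0.00032538,  0.00059899, -0.0010978 , -0.00037081,  0.00040758,
        0.00023642]), 'tau': array([ 2.53576887e-03, -5.39594758e+01,  3.39747262e+01,  1.91747281e-02,
        1.55364182e-04,  1.28125129e-05]), 'eef_pos': array([ 0.14993525, -0.58041887,  0.24742973]), 'ee_rot': array([-3.13989570e+00,  9.61597001e-06,  2.52847988e-01]), 'ft_force': array([-1.01781089,  0.27204388,  0.10809998]), 'torque': array([0.02626443, 0.01161098, 0.0409088 ]), 'finger_force': 0.0, 'width': 0.9983823468259947}
scene 457.55288618830355 278.0307110619087 211.91018135842603 [ 2.23054179  0.79098995 -0.35904979] [-0.44044216 -0.12997536  1.64569103]
top 532.5573047989412 278.3716741547265 208.8323389743919 [ 2.13312116 -2.08238884  0.21200721] [0.01663896 0.54711318 1.37140687]
```

View pics/scene0.png

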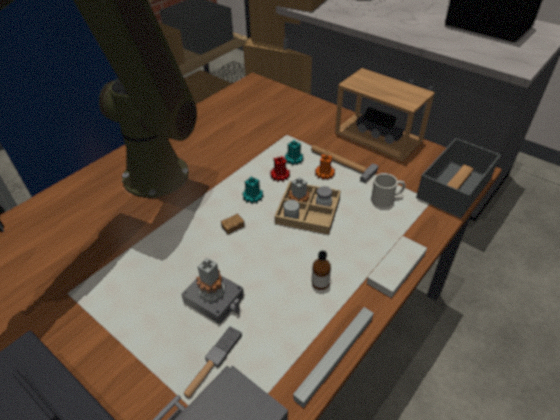

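View pics/top0.png

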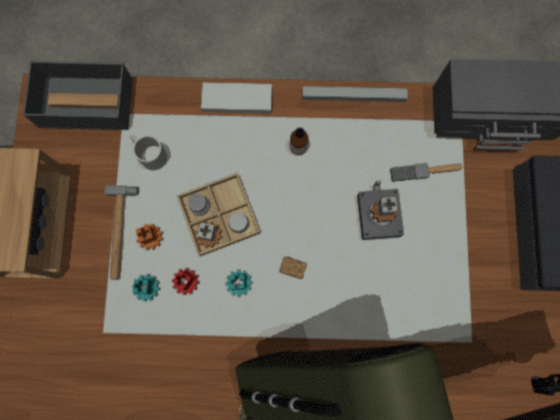

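The scene view shows the stand with the worn gear at about (210,280) and the crate at (308,205). In the top view the stand is at (381,213) and the crate at (219,213). Its cells hold the jar (199,204), the tin (239,222) and a metal-hubbed wooden gear (207,233); the cell at (230,192) is empty.

Spare gear candidates (top view): wooden (207,233), orange (149,236), red (186,281), turquoise (146,287) and (239,283). Only the wooden one in the crate fits. I'll confirm it in an enlarged crop.

Run:
```python
import cv2,pickle,numpy as np
t=pickle.load(open("top0.pkl","rb"))["image"][:,:,::-1];s=pickle.load(open("scene0.pkl","rb"))["image"][:,:,::-1]
f=lambda im,x,y,w,h:cv2.resize(im[y:y+h,x:x+w],(400,300),interpolation=cv2.INTER_CUBIC)
o=np.vstack([np.hstack([f(t,160,165,120,90),f(t,330,165,100,75)]),np.hstack([f(s,265,165,88,66),f(s,170,250,88,66)])])
o=(255*(o/255.)**.6).astype(np.uint8)
cv2.imwrite("pics/crop1.png",o)
```

```text
(no output)
```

View pics/crop1.png

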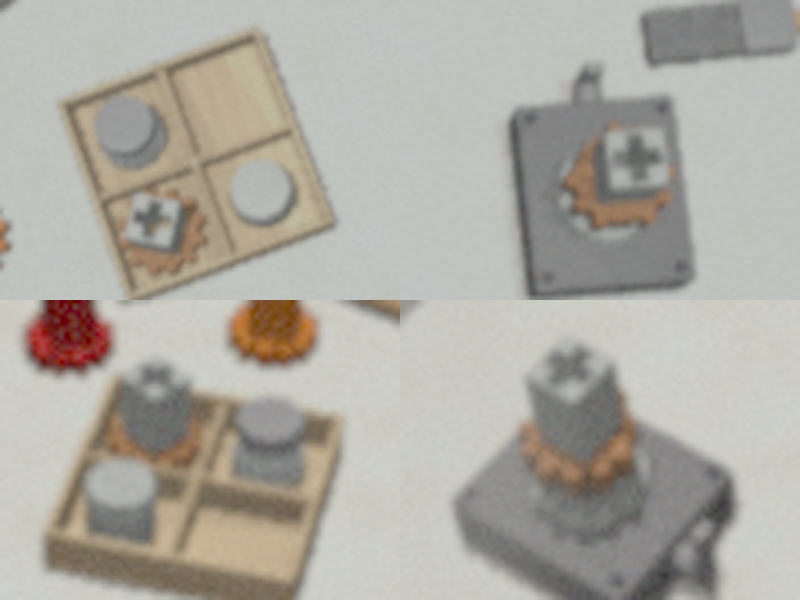

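The crop confirms it: the crate gear (crop 155,220) has a metal hub and 12 whole wooden teeth. The stand gear (crop 636,159) has broken teeth. The empty cell is at crop (235,95). Next I'll measure.

```bash
cat > h.py <<'E'
import cv2,numpy as np,pickle
def cam(c):
    R=cv2.Rodrigues(np.array(c["rvec"],float))[0];t=np.array(c["tvec"],float)
    K=np.array([[c["fx"],0,c["cx"]],[0,c["fy"],c["cy"]],[0,0,1]]);return K,R,t
def ray(c,p):
    K,R,t=cam(c);d=R.T@np.linalg.solve(K,[p[0],p[1],1.]);return -R.T@t,d/np.linalg.norm(d)
def plane(c,p,z):
    o,d=ray(c,p);return o+d*(z-o[2])/d[2]
def tri(c1,p1,c2,p2):
    o1,d1=ray(c1,p1);o2,d2=ray(c2,p2)
    s=np.linalg.lstsq(np.c_[d1,-d2],o2-o1,rcond=None)[0]
    a,b=o1+d1*s[0],o2+d2*s[1];return (a+b)/2,np.linalg.norm(a-b)
def proj(c,X):
    K,R,t=cam(c);q=K@(R@np.asarray(X)+t);return q[:2]/q[2]
def blob(c,seed,half,test,k=4):
    """contour (full-image pixel coords) of the largest blob passing test(hsv) in a window"""
    x,y=int(seed[0])-half,int(seed[1])-half
    im=cv2.resize(c["image"][y:y+2*half,x:x+2*half],None,fx=k,fy=k,interpolation=cv2.INTER_CUBIC)
    m=test(cv2.cvtColor(im,cv2.COLOR_RGB2HSV).astype(int)).astype(np.uint8)
    m=cv2.morphologyEx(m,cv2.MORPH_CLOSE,np.ones((2*k+1,)*2))
    m=cv2.morphologyEx(m,cv2.MORPH_OPEN,np.ones((k,)*2))
    cs=cv2.findContours(m,cv2.RETR_EXTERNAL,cv2.CHAIN_APPROX_NONE)[0]
    b=max(cs,key=cv2.contourArea)[:,0].astype(float)
    return (b+.5)/k-.5+[x,y]
def rect(c,px,z):
    """min-area rect on the plane z: centre, sizes, yaw (mod 90 deg)"""
    P=np.array([plane(c,p,z)[:2] for p in px]);(a,b),(w,h),g=cv2.minAreaRect((P*1e4).astype(np.float32))
    return np.array([a,b])/1e4,np.array([w,h])/1e4,g
E
python3 - <<'E'
from h import *
T=pickle.load(open("top0.pkl","rb"));S=pickle.load(open("scene0.pkl","rb"))
for n,a,b in(("spare",(206.2,231.3),(299.3,181.5)),("worn",(389,204.75),(207.8,265))):
    X,e=tri(T,a,S,b);print(n,X.round(4),"gap",e)
    for nm,c,p in(("T",T,a),("S",S,b)):
        im=cv2.cvtColor(c["image"],cv2.COLOR_RGB2HSV);x,y=map(int,p)
        print(nm,im[y-9:y+10:3,x-9:x+10:3,2].tolist(),im[y-9:y+10:3,x-9:x+10:3,1].tolist())
for n,p,z in(("empty",(230,192),.006),):print(n,plane(T,p,z))
# stand and crate outlines, top view
for n,seed,half,test,z in(("stand",(381,214),38,lambda h:(h[...,2]<115),.042),("crate",(219,214),55,lambda h:(h[...,1]>70),.036)):
    px=blob(T,seed,half,test);print(n,[np.round(v,4) for v in rect(T,px,z)])
E
```

```text
spare [0.4791 0.2189 0.0779] gap 0.004334531508367681
T [[101, 82, 106, 101, 133, 102, 134], [128, 135, 144, 92, 131, 129, 113], [144, 104, 96, 54, 133, 130, 54], [123, 93, 58, 59, 102, 100, 64], [125, 147, 78, 104, 146, 78, 87], [122, 89, 102, 123, 144, 59, 90], [90, 113, 106, 91, 74, 63, 107]] [[91, 59, 79, 114, 100, 115, 86], [86, 19, 7, 14, 19, 34, 120], [85, 12, 8, 14, 6, 8, 66], [104, 5, 13, 17, 65, 10, 64], [53, 9, 13, 42, 21, 10, 123], [109, 9, 8, 10, 9, 17, 133], [102, 133, 120, 101, 62, 45, 148]]
S [[151, 179, 174, 178, 178, 178, 182], [136, 177, 178, 177, 179, 177, 180], [174, 179, 153, 141, 157, 179, 179], [153, 140, 91, 68, 99, 151, 181], [95, 66, 100, 126, 80, 75, 162], [69, 62, 68, 78, 65, 59, 71], [97, 66, 69, 64, 65, 63, 73]] [[46, 21, 21, 19, 16, 21, 21], [24, 19, 23, 16, 17, 17, 18], [18, 20, 22, 9, 11, 16, 19], [50, 16, 8, 23, 10, 14, 14], [94, 27, 13, 12, 22, 7, 41], [92, 16, 8, 13, 16, 9, 104], [118, 8, 11, 4, 20, 28, 122]]
worn [ 0.5457 -0.2471  0.1471] gap 0.003848386442473286
T [[83, 93, 87, 83, 87, 86, 94], [82, 130, 115, 98, 140, 122, 92], [61, 136, 102, 61
[... 270 characters left out ...]
, 83], [15, 12, 11, 11, 6, 10, 30], [23, 4, 4, 16, 13, 122, 39]]
S [[173, 176, 174, 176, 174, 172, 178], [172, 174, 156, 148, 150, 173, 174], [173, 147, 84, 88, 77, 143, 162], [159, 139, 77, 70, 74, 135, 92], [111, 112, 89, 128, 115, 83, 68], [126, 72, 87, 134, 84, 63, 56], [147, 78, 71, 71, 61, 64, 65]] [[15, 19, 22, 20, 21, 22, 19], [15, 15, 11, 12, 15, 19, 18], [19, 14, 6, 0, 17, 9, 16], [16, 9, 7, 15, 3, 15, 14], [14, 5, 23, 16, 9, 25, 19], [14, 7, 6, 8, 9, 24, 9], [14, 16, 22, 14, 21, 8, 16]]
empty [0.60241079 0.16701585 0.006     ]
stand [array([ 0.5536, -0.2431]), array([0.1594, 0.1163]), np.float64(5.9054)]
crate [array([0.5333, 0.1929]), array([0.1775, 0.175 ]), np.float64(22.6058)]
```

Run:
```python
from h import *
T=pickle.load(open("top0.pkl","rb"));S=pickle.load(open("scene0.pkl","rb"))
for n,a,z,th in(("spare",(206.2,231.3),.078,88),("worn",(389,204.75),.150,106)):
    px=blob(T,a,14,lambda h:(h[...,2]>th)&(h[...,1]<55));c,w,g=rect(T,px,z);print(n,c.round(4),w.round(4),round(g,1),proj(T,[*c,z]).round(1))
    print("  seen in scene",proj(S,[*c,z]).round(1))
px=blob(T,(381,214),38,lambda h:(h[...,2]<115)&(h[...,1]<40))
import numpy as np
# stand: erode the crank away
m=np.zeros((420*4,560*4),np.uint8);cv2.fillPoly(m,[(px*4).astype(np.int32)],1)
m=cv2.morphologyEx(m,cv2.MORPH_OPEN,np.ones((61,61)));q=np.argwhere(m)[:,::-1]/4.
q=cv2.convexHull(q.astype(np.float32))[:,0]
c,w,g=rect(T,q,.042);print("stand",c.round(4),w.round(4),g)
px=blob(T,(219,214),55,lambda h:(h[...,1]>55));c,w,g=rect(T,px,.036);print("crate",c.round(4),w.round(4),g)
for sx in(-1,1):
  for sy in(-1,1):
    r=np.radians(g);v=np.array([[np.cos(r),-np.sin(r)],[np.sin(r),np.cos(r)]])@[sx*.043,sy*.043];X=[*(c+v),.006];print("cell",np.round(X,4),proj(T,X).round(),proj(S,X).round())
# side by side overlay of hub tops in the scene view
o=[]
for (n,p) in(("spare",(299,181)),("worn",(208,265))):
    x,y=p;o.append(cv2.resize(S["image"][y-20:y+20,x-20:x+20,::-1],(400,400),interpolation=cv2.INTER_CUBIC))
for (n,p) in(("spare",(206,231)),("worn",(389,205))):
    x,y=p;o.append(cv2.resize(T["image"][y-20:y+20,x-20:x+20,::-1],(400,400),interpolation=cv2.INTER_CUBIC))
o=np.vstack([np.hstack(o[:2]),np.hstack(o[2:])]);cv2.imwrite("pics/hubs.png",cv2.resize((255*(o/255.)**.6).astype(np.uint8),(600,600)))
```

```text
spare [0.4793 0.2196] [0.0388 0.04  ] 80.6 [205.3 230.6]
  seen in scene [298.9 181.6]
worn [ 0.5482 -0.2757] [0.0119 0.0715] 88.7 [400.  203.3]
  seen in scene [199.3 271.9]
stand [ 0.5425 -0.2439] [0.1362 0.1161] 5.577118396759033
crate [0.5336 0.193 ] [0.18   0.1773] 22.636396408081055
cell [0.5105 0.1367 0.006 ] [239. 225.] [291. 216.]
cell [0.4774 0.2161 0.006 ] [210. 236.] [297. 198.]
cell [0.5899 0.1698 0.006 ] [229. 196.] [316. 221.]
cell [0.5568 0.2492 0.006 ] [200. 207.] [323. 203.]
```

View pics/hubs.png

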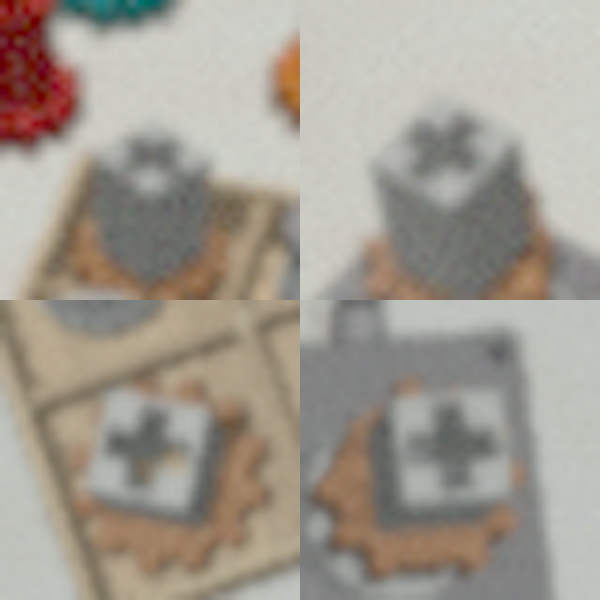

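Run:
```python
from h import *
T=pickle.load(open("top0.pkl","rb"));S=pickle.load(open("scene0.pkl","rb"))
for th in(104,110):
    px=blob(T,(388,204),11,lambda h:(h[...,2]>th)&(h[...,1]<55));c,w,g=rect(T,px,.150);print("worn",c.round(4),w.round(4),round(g,1),proj(T,[*c,.15]).round(1))
for n,a,b in(("spare",(205.3,230.6),(298.8,181.3)),("worn",(388.9,203.8),(206.8,265.2))):
    X,e=tri(T,a,S,b);print(n,X.round(4),e,plane(T,a,X[2]).round(4),plane(S,b,X[2]).round(4))
for P in([(100,88),(218,102),(204,222),(88,205)],):
    q=[np.array(p)/7.5-.5+[186,211] for p in P];print("spare corners",rect(T,q,.078))
for P in([(90,88),(205,85),(215,200),(102,208)],):
    q=[np.array(p)/7.5-.5+[369,185] for p in P];print("worn corners",rect(T,q,.15))
```

```text
worn [ 0.5467 -0.2578] [0.038  0.0188] 5.8 [392.9 203.8]
worn [ 0.5567 -0.2587] [0.0155 0.0146] 1.3 [393.1 199.9]
spare [0.4792 0.2195 0.0791] 1.872899396359905e-05 [0.4792 0.2195 0.0791] [0.4792 0.2195 0.0791]
worn [ 0.5466 -0.2483  0.1486] 0.0003238291487282165 [ 0.5467 -0.2482  0.1486] [ 0.5465 -0.2484  0.1486]
spare corners (array([0.47795981, 0.21848052]), array([0.04183506, 0.04391891]), 86.26435852050781)
worn corners (array([ 0.5464376 , -0.24805488]), array([0.0411424 , 0.03855137]), 4.7066802978515625)
```

>>> send_rows(fingers=[6,6,6,6,6,6,6,6,6,6,6,6,6,6,6], linear=[[3.05,2.56,0],[3.05,2.56,0],[3.05,2.56,0],[3.05,2.56,0],[3.05,2.56,0],[3.05,2.56,0],[3.05,2.56,0],[3.05,2.56,0],[3.05,2.56,0],[3.05,2.56,0],[3.05,2.56,0],[3.05,2.56,0],[3.05,2.56,0],[0,0,0],[0,0,0]], delta_rot=[[0,0,-0.0121],[0,0,-0.0121],[0,0,-0.0121],[0,0,-0.0121],[0,0,-0.0121],[0,0,-0.0121],[0,0,-0.0121],[0,0,-0.0121],[0,0,-0.0121],[0,0,-0.0121],[0,0,-0.0121],[0,0,-0.0121],[0,0,-0.0121],[0,0,0],[0,0,0]], grip_force=80)

```text
time: 1.35
eef_pos: [0.5476, -0.2463, 0.2475]
ee_rot: [-3.141, 0.001, 0.099]
ft_force: [-0.3, 0.1, -0.1]
width: 0.702
finger_force: 0.0
```

>>> send_rows(fingers=[6,6,6,6,6,6], linear=[[0,0,-2],[0,0,-2],[0,0,-2],[0,0,0],[0,0,0],[0,0,0]], delta_rot=[[0,0,0],[0,0,0],[0,0,0],[0,0,0],[0,0,0],[0,0,0]])

```text
time: 1.85
eef_pos: [0.5464, -0.249, 0.1893]
ee_rot: [3.141, -0.001, 0.094]
ft_force: [1.1, -0.3, -0.6]
width: 0.702
finger_force: 0.0
```

Run:
```python
from cell import status,optics
import cv2,pickle
s=status.sense();print(s["eef_pos"],s["ee_rot"],s["qvel"].round(4))
```

```text
[ 0.54636282 -0.24895577  0.18931524] [ 3.14112127e+00 -5.56141222e-04  9.44673764e-02] [ 0.0048 -0.0094  0.0197 -0.0019  0.0006  0.0009]
```

>>> send_rows(fingers=[6,6,6,6,6,6,6], linear=[[0,0,-1.5],[0,0,-1.5],[0,0,-1.5],[0,0,-1.1],[0,0,-0.6],[0,0,0],[0,0,0]], delta_rot=[[0,0,0],[0,0,0],[0,0,0],[0,0,0],[0,0,0],[0,0,0],[0,0,0]])

```text
time: 2.43
eef_pos: [0.5468, -0.2484, 0.1269]
ee_rot: [3.141, -0.0, 0.095]
ft_force: [-0.5, -1.7, -0.2]
width: 0.701
finger_force: 0.0
```

>>> send_rows(fingers=[3,3,3,3,3,3,3,3], linear=[[0,0,0],[0,0,0],[0,0,0],[0,0,0],[0,0,0],[0,0,0],[0,0,0],[0,0,0]], delta_rot=[[0,0,0],[0,0,0],[0,0,0],[0,0,0],[0,0,0],[0,0,0],[0,0,0],[0,0,0]])

```text
time: 3.1
eef_pos: [0.5473, -0.2484, 0.1274]
ee_rot: [3.141, -0.002, 0.096]
ft_force: [-0.4, 1.1, 5.1]
width: 0.409
finger_force: 79.1
```

Run:
```python
from cell import status,optics
s=status.sense();print(s["eef_pos"],s["ee_rot"],s["ft_force"],s["torque"],s["width"],s["finger_force"])
```

```text
[ 0.54728402 -0.24838782  0.12740974] [ 3.14064398e+00 -1.64679260e-03  9.55828229e-02] [-0.37347555  1.06690011  5.14102786] [ 0.02488438  0.0902443  -0.05970854] 0.4086709356175203 79.14869382977486
```

>>> send_rows(fingers=[3,3,3,3,3,3,3,3,3], linear=[[0,0,0.5],[0,0,1],[0,0,1.5],[0,0,1.5],[0,0,1.5],[0,0,1.5],[0,0,1.5],[0,0,0],[0,0,0]], delta_rot=[[0,0,0],[0,0,0],[0,0,0],[0,0,0],[0,0,0],[0,0,0],[0,0,0],[0,0,0],[0,0,0]])

```text
time: 3.85
eef_pos: [0.547, -0.2484, 0.2172]
ee_rot: [3.141, -0.001, 0.096]
ft_force: [-0.4, 0.3, -3.0]
width: 0.412
finger_force: 80.3
```

Run:
```python
from h import *
T=pickle.load(open("top0.pkl","rb"));S=pickle.load(open("scene0.pkl","rb"))
# crate in both views: the four corners of the outline quad, rim height
def quad(px):
    h=cv2.convexHull(px.astype(np.float32));return cv2.approxPolyN(h,4,approxCurve=h)[0] if hasattr(cv2,'approxPolyN') else None
for n,c,seed,half in(("T",T,(219,214),50),("S",S,(308,205),40)):
    px=blob(c,seed,half,lambda h:(h[...,1]>50)&(h[...,0]<30));q=quad(px);print(n,q.tolist())
    P=np.array([plane(c,p,.036)[:2] for p in q]);print(P.round(4).tolist(),P.mean(0).round(4),np.linalg.norm(P-np.roll(P,1,0),axis=1).round(4))
im=np.hstack([cv2.resize(T["image"][164:264,169:269],(400,400),interpolation=cv2.INTER_CUBIC),cv2.resize(S["image"][165:245,268:348],(400,400),interpolation=cv2.INTER_CUBIC)])
c0,g=np.array([.5336,.193]),np.radians(22.6);Rz=np.array([[np.cos(g),-np.sin(g)],[np.sin(g),np.cos(g)]])
for c,x0,y0,k,ox in((T,169,164,4,0),(S,268,165,5,400)):
    for r,z in((.089,.036),):
        p=np.array([(proj(c,[*(c0+Rz@v),z])-[x0,y0]+.5)*k+[ox,0] for v in np.array([[1,1],[1,-1],[-1,-1],[-1,1]])*r])
        cv2.polylines(im,[p.astype(np.int32)],True,(255,0,0))
    for sx in(-1,1):
      for sy in(-1,1):
        p=np.array([(proj(c,[*(c0+Rz@np.array([sx*.043+a,sy*.043+b])),.032])-[x0,y0]+.5)*k+[ox,0] for a,b in np.array([[1,1],[1,-1],[-1,-1],[-1,1]])*.04])
        cv2.polylines(im,[p.astype(np.int32)],True,(0,0,255))
cv2.imwrite("pics/crate.png",im[:,:,::-1])
```

```text
T [[260.7450866699219, 232.5409393310547], [198.52696228027344, 256.3048095703125], [176.56700134277344, 195.17300415039062], [237.39715576171875, 172.50338745117188]]
[[0.4846, 0.076], [0.4163, 0.2404], [0.5828, 0.31], [0.651, 0.1458]] [0.5337 0.193 ] [0.1805 0.178  0.1805 0.1778]
S [[341.8742370605469, 190.37745666503906], [328.4510803222656, 234.40545654296875], [270.5630187988281, 222.97079467773438], [289.2614440917969, 181.0606231689453]]
[[0.5888, 0.3119], [0.6689, 0.12], [0.5016, 0.0486], [0.4222, 0.2413]] [0.5454 0.1805] [0.1809 0.2079 0.1819 0.2084]
```

View pics/crate.png

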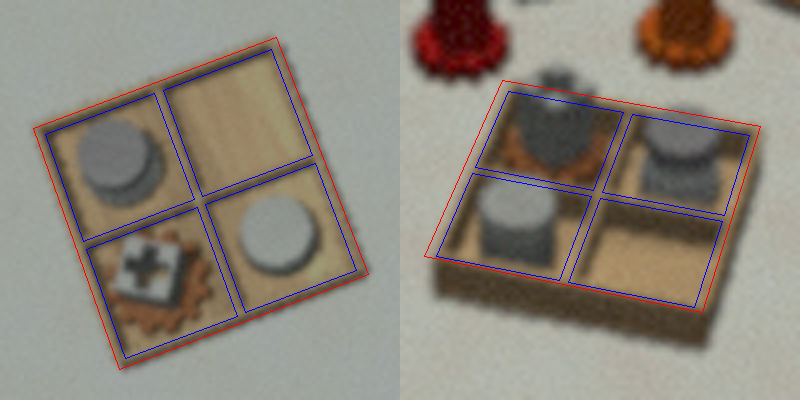

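>>> send_rows(fingers=[3,3,3,3,3,3,3,3,3,3,3,3,3,3,3], linear=[[0.36,3.48,0],[0.36,3.48,0],[0.36,3.48,0],[0.36,3.48,0],[0.36,3.48,0],[0.36,3.48,0],[0.36,3.48,0],[0.36,3.48,0],[0.36,3.48,0],[0.36,3.48,0],[0.36,3.48,0],[0.36,3.48,0],[0,0,0],[0,0,0],[0,0,0]], delta_rot=[[0,0,0],[0,0,0],[0,0,0],[0,0,0],[0,0,0],[0,0,0],[0,0,0],[0,0,0],[0,0,0],[0,0,0],[0,0,0],[0,0,0],[0,0,0],[0,0,0],[0,0,0]])

```text
time: 5.1
eef_pos: [0.5962, 0.1199, 0.2151]
ee_rot: [-3.099, 0.003, 0.178]
ft_force: [1.1, -0.7, -1.5]
width: 0.414
finger_force: 80.7
```

>>> send_rows(fingers=[3,3,3,3,3,3,3,3,3,3], linear=[[0,0,-2],[0,0,-2],[0,0,-2],[0,0,-2],[0,0,-2],[0,0,-1],[0,0,0],[0,0,0],[0,0,0],[0,0,0]], delta_rot=[[0,0,0],[0,0,0],[0,0,0],[0,0,0],[0,0,0],[0,0,0],[0,0,0],[0,0,0],[0,0,0],[0,0,0]])

```text
time: 5.93
eef_pos: [0.5981, 0.1205, 0.1078]
ee_rot: [-3.099, -0.002, 0.178]
ft_force: [0.3, -0.1, -2.4]
width: 0.412
finger_force: 80.8
```

Run:
```python
from h import *
from cell import status,optics
s=status.sense();print(s["eef_pos"],s["ee_rot"],s["ft_force"],s["width"])
o=[]
for n,p,half in(("scene",(316,205),50),("top",(225,195),50),):
    c=optics.capture(n);pickle.dump(c,open(f"{n}1.pkl","wb"));x,y=p
    o.append(cv2.resize(c["image"][y-half:y+half,x-half:x+half,::-1],(400,400),interpolation=cv2.INTER_CUBIC))
c=pickle.load(open("top1.pkl","rb"));x,y=381,214
o=np.hstack(o);cv2.imwrite("pics/place.png",(255*(o/255.)**.6).astype(np.uint8))
```

```text
[0.59810115 0.12048876 0.10781932] [-3.09859774e+00 -1.92827752e-03  1.77683834e-01] [ 0.27939168 -0.07986113 -2.3943804 ] 0.41206326752369093
```

View pics/place.png

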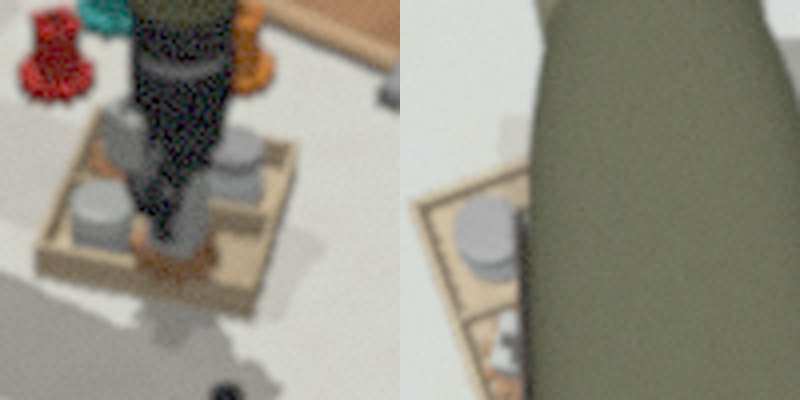

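The row clipping left the gripper 5 cm short and tilted by 2.4° (gear at scene crop (175,240), not over the empty cell at (250,240)). Nothing touched. I'll raise it, correct it and move more gently from now on.

>>> send_rows(fingers=[3,3,3,3,3,3,3,3,3], linear=[[0,0,1.5],[0,0,1.5],[-0.2,1.2,0],[-0.2,1.2,0],[-0.2,1.2,0],[-0.2,1.3,0],[0,0,0],[0,0,0],[0,0,0]], delta_rot=[[0,0,0],[0,0,0],[-0.0106,-0.0019,0],[-0.0106,-0.0019,0],[-0.0106,-0.0019,0],[-0.0106,-0.0019,0],[0,0,0],[0,0,0],[0,0,0]])

```text
time: 6.78
eef_pos: [0.5942, 0.1428, 0.1357]
ee_rot: [-3.118, 0.002, 0.225]
ft_force: [-0.4, 0.3, -2.1]
width: 0.413
finger_force: 80.8
```

Run:
```python
from cell import status
s=status.sense();print(s["eef_pos"],s["ee_rot"],s["ft_force"],s["width"])
```

```text
[0.59423356 0.14281919 0.13571707] [-3.11804567e+00  2.31411667e-03  2.24764304e-01] [-0.35995593  0.27520955 -2.14298662] 0.4127177221301437
```

Run:
```python
from cell import status
s=status.sense();print(s["joint_positions"].round(3),s["qvel"].round(3))
```

```text
[ 0.224  0.4   -0.188  0.985  0.024  3.141] [-0.009 -0.001  0.003  0.002 -0.     0.001]
```

Joint 6 had reached its range limit: yaw = q1 − q6 + π, so yaw must exceed q1. I'll turn to yaw 0.39, which is also square to the crate.

>>> send_rows(fingers=[3,3,3,3,3,3,3,3,3,3], linear=[[0,0,0.5],[0,0,0.5],[0,0,0],[-0.1,0.7,0],[-0.1,0.7,0],[-0.1,0.7,0],[-0.1,0.6,0],[0,0,0],[0,0,0],[0,0,0]], delta_rot=[[0,0,0.055],[0,0,0.055],[0,0,0.055],[-0.0057,-0.0016,0],[-0.0057,-0.0016,0],[-0.0057,-0.0016,0],[-0.0057,-0.0016,0],[0,0,0],[0,0,0],[0,0,0]])

```text
time: 7.62
eef_pos: [0.5905, 0.1699, 0.1462]
ee_rot: [-3.142, 0.004, 0.39]
ft_force: [0.5, -0.4, -1.7]
width: 0.413
finger_force: 80.8
```

Run:
```python
from cell import status
s=status.sense();print(s["eef_pos"],s["ee_rot"],s["ft_force"],s["width"],s["joint_positions"].round(3))
```

```text
[0.59048561 0.16988239 0.14622142] [-3.14158891  0.00426196  0.38954631] [ 0.51767423 -0.3523624  -1.67168143] 0.4128397756501067 [ 0.28   0.4   -0.163  1.013 -0.     3.032]
```

>>> send_rows(fingers=[3,3,3,3,3,3,3,3,3], linear=[[0,0,-1.5],[0,0,-1.5],[0,0,-1.5],[0,0,-1.5],[0,0,-1.2],[0,0,-0.8],[0,0,-0.6],[0,0,0],[0,0,0]], delta_rot=[[0,0,0],[0,0,0],[0,0,0],[0,0,0],[0,0,0],[0,0,0],[0,0,0],[0,0,0],[0,0,0]])

```text
time: 8.37
eef_pos: [0.5907, 0.1696, 0.0604]
ee_rot: [-3.141, 0.004, 0.389]
ft_force: [0.5, 0.1, -1.6]
width: 0.412
finger_force: 80.8
```

>>> send_rows(fingers=[3,3,3,3,3], linear=[[0,0,-0.1],[0,0,-0.1],[0,0,-0.1],[0,0,-0.1],[0,0,0]], delta_rot=[[0,0,0],[0,0,0],[0,0,0],[0,0,0],[0,0,0]])

```text
time: 8.78
eef_pos: [0.5906, 0.1697, 0.0563]
ee_rot: [-3.141, 0.004, 0.389]
ft_force: [0.6, 0.3, -2.8]
width: 0.414
finger_force: 80.8
```

>>> send_rows(fingers=[3,3,3], linear=[[0,0,-0.1],[0,0,-0.05],[0,0,0]], delta_rot=[[0,0,0],[0,0,0],[0,0,0]])

```text
time: 9.03
eef_pos: [0.5908, 0.1698, 0.0555]
ee_rot: [-3.141, 0.004, 0.389]
ft_force: [-1.4, -0.2, 3.5]
width: 0.416
finger_force: 81.5
```

The gear is in contact with the floor, so I release it, rise and look.

>>> send_rows(fingers=[5,5,5,5,5,5], linear=[[0,0,0],[0,0,0],[0,0,0],[0,0,0],[0,0,0],[0,0,0]], delta_rot=[[0,0,0],[0,0,0],[0,0,0],[0,0,0],[0,0,0],[0,0,0]])

```text
time: 9.53
eef_pos: [0.5906, 0.1697, 0.0547]
ee_rot: [-3.141, 0.004, 0.389]
ft_force: [-0.3, -0.7, 0.3]
width: 0.586
finger_force: 0.0
```

>>> send_rows(fingers=[5,5,5,5,5,5,5,5,5,5,5,5,5,5], linear=[[0,0,1],[0,0,1.5],[0,0,1.5],[0,0,1.5],[0,0,2],[0,0,2],[0,-2.5,1],[0,-2.5,0],[0,-2.5,0],[0,-2.5,0],[0,-2.5,0],[0,-2.5,0],[0,0,0],[0,0,0]], delta_rot=[[0,0,0],[0,0,0],[0,0,0],[0,0,0],[0,0,0],[0,0,0],[0,0,0.1],[0,0,0.1],[0,0,0.1],[0,0,0.1],[0,0,0.1],[0,0,0.1],[0,0,0],[0,0,0]])

```text
time: 10.7
eef_pos: [0.5907, 0.0186, 0.1606]
ee_rot: [3.141, 0.003, 0.986]
ft_force: [-0.3, 1.1, -0.1]
width: 0.585
finger_force: 0.0
```

Run:
```python
from h import *
from cell import status,optics
s=status.sense();print(s["eef_pos"],s["ee_rot"],s["ft_force"],s["width"],s["joint_positions"].round(3))
o=[]
for n,p,half in(("scene",(308,200),40),("top",(219,214),50),):
    c=optics.capture(n);pickle.dump(c,open(f"{n}2.pkl","wb"));x,y=p
    o.append(cv2.resize(c["image"][y-half:y+half,x-half:x+half,::-1],(400,400),interpolation=cv2.INTER_CUBIC))
o=np.hstack(o);cv2.imwrite("pics/after.png",(255*(o/255.)**.6).astype(np.uint8))
```

```text
[0.59073594 0.0185732  0.1605905 ] [3.14140725 0.00346565 0.98595163] [-0.27811507  1.12793667 -0.09933666] 0.5850341648905182 [ 0.033  0.346 -0.207  1.02  -0.003  2.189]
```

View pics/after.png

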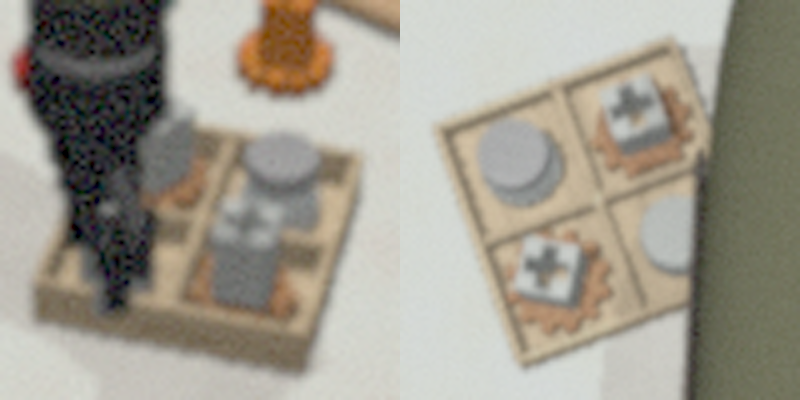

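The worn gear stands upright in its cell (top crop hub at (635,105)). The spare is at crop (550,268), untouched. Next I go above the spare at yaw ≈ 1.39.

>>> send_rows(fingers=[5.3,5.3,5.3,5.3,5.3,5.3,5.3,5.3,5.3,5.3,5.3,5.3,5.3,5.3], linear=[[-1.11,2.01,0],[-1.11,2.01,0],[-1.11,2.01,0],[-1.11,2.01,0],[-1.11,2.01,0],[-1.11,2.01,0],[-1.11,2.01,0],[-1.11,2.01,0],[-1.11,2.01,0],[-1.11,2.01,0],[0,0,-1.5],[0,0,-1.5],[0,0,0],[0,0,0]], delta_rot=[[0,0,0.0404],[0,0,0.0404],[0,0,0.0404],[0,0,0.0404],[0,0,0.0404],[0,0,0.0404],[0,0,0.0404],[0,0,0.0404],[0,0,0.0404],[0,0,0.0404],[0,0,0],[0,0,0],[0,0,0],[0,0,0]])

```text
time: 11.97
eef_pos: [0.4786, 0.2213, 0.1295]
ee_rot: [-3.14, 0.005, 1.394]
ft_force: [-1.0, 0.2, 1.1]
width: 0.622
finger_force: 0.0
```

Run:
```python
from cell import status
s=status.sense();print(s["eef_pos"],s["ee_rot"],s["ft_force"],s["width"],s["joint_positions"].round(3))
```

```text
[0.47856945 0.2213288  0.12946516] [-3.13985018  0.00497416  1.39441885] [-0.95043834  0.15362467  1.14254575] 0.6223209102563475 [ 0.435  0.262 -0.4    0.913 -0.003  2.182]
```

>>> send_rows(fingers=[5.3,5.3,5.3,5.3,5.3,5.3,5.3,5.3], linear=[[0.05,-0.15,-1.5],[0,0,-1.5],[0,0,-1.5],[0,0,-1.2],[0,0,-1],[0,0,-0.7],[0,0,0],[0,0,0]], delta_rot=[[0.0049,-0.0009,0],[0,0,0],[0,0,0],[0,0,0],[0,0,0],[0,0,0],[0,0,0],[0,0,0]])

```text
time: 12.63
eef_pos: [0.4802, 0.2193, 0.0561]
ee_rot: [-3.141, -0.001, 1.393]
ft_force: [-0.5, -1.1, 0.2]
width: 0.624
finger_force: 0.0
```

>>> send_rows(fingers=[3,3,3,3,3,3,3,3,3], linear=[[0,0,0],[0,0,0],[0,0,0],[0,0,0],[0,0,0],[0,0,0],[0,0,0],[0,0,0],[0,0,0]], delta_rot=[[0,0,0],[0,0,0],[0,0,0],[0,0,0],[0,0,0],[0,0,0],[0,0,0],[0,0,0],[0,0,0]], grip_force=80)

```text
time: 13.38
eef_pos: [0.4807, 0.2196, 0.0567]
ee_rot: [3.141, -0.002, 1.393]
ft_force: [-1.0, -0.3, 6.4]
width: 0.41
finger_force: 80.2
```

Run:
```python
from cell import status
s=status.sense();print(s["eef_pos"],s["ee_rot"],s["ft_force"],s["torque"],s["width"])
```

```text
[0.4807493  0.21955725 0.05674613] [ 3.14054234e+00 -1.90909096e-03  1.39327584e+00] [-0.95250667 -0.29562443  6.43303294] [-0.07664661  0.17668252 -0.02214308] 0.4101648895698708
```

Gripped square on the flats. While the stand is unobscured I'll measure the bare spindle and collar.

Run:
```python
from h import *
from cell import optics
o=[]
for n,X,z in(("scene",[.5466,-.2483],.116),("top",[.5466,-.2483],.116)):
    c=optics.capture(n);pickle.dump(c,open(f"{n}3.pkl","wb"));p=proj(c,[*X,z]);x,y=np.round(p).astype(int);print(n,p.round(2),x,y, 'collar',proj(c,[*X,.078]).round(2))
    o.append(cv2.resize(c["image"][y-20:y+20,x-20:x+20,::-1],(400,400),interpolation=cv2.INTER_CUBIC))
o=np.hstack(o);cv2.imwrite("pics/spindle.png",(255*(o/255.)**.6).astype(np.uint8))
```

```text
scene [208.47 273.31] 208 273 collar [210.25 282.39]
top [386.44 206.57] 386 207 collar [383.66 209.61]
```

View pics/spindle.png

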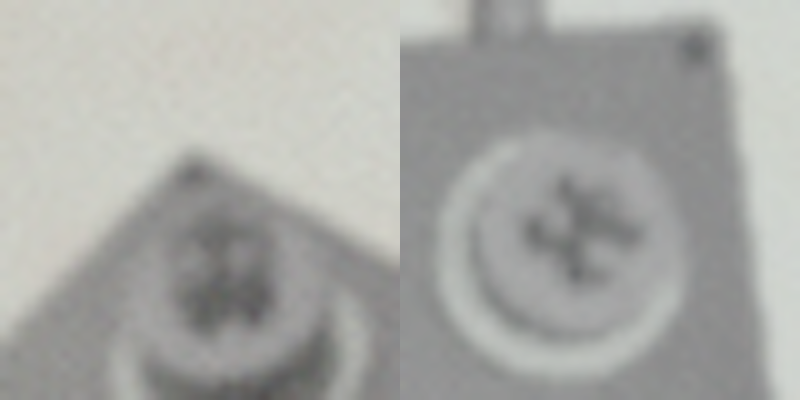

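Run:
```python
from h import *
T=pickle.load(open("top3.pkl","rb"));S=pickle.load(open("scene3.pkl","rb"))
g=cv2.GaussianBlur(cv2.cvtColor(T["image"],cv2.COLOR_RGB2GRAY),(0,0),1).astype(float);P=[]
for x,y in((364,193),(395,191),(366,234),(400,232)):
    w=g[y-4:y+5,x-4:x+5];k=np.clip(np.percentile(w,30)-w,0,None);yy,xx=np.mgrid[y-4:y+5,x-4:x+5]
    p=((k*xx).sum()/k.sum(),(k*yy).sum()/k.sum());P.append(plane(T,p,.042)[:2]);print(np.round(p,1),P[-1].round(4))
P=np.array(P);print("stand centre",P.mean(0).round(4),"sides",[round(np.linalg.norm(P[a]-P[b]),4) for a,b in((0,1),(2,3),(0,2),(1,3))],
 "yaw",[round(float(np.degrees(np.arctan2(*(P[a]-P[b])[::-1]))),1) for a,b in((0,2),(1,3))],[round(float(np.degrees(np.arctan2(*(P[a]-P[b])[::-1])))-90,1) for a,b in((0,1),(2,3))])
print("camera",ray(T,(280,210))[0].round(3),ray(S,(280,210))[0].round(3))
```

```text
[361.6 194.9] [ 0.5938 -0.1958]
[394.6 192.2] [ 0.6034 -0.2857]
[362.8 234.3] [ 0.4854 -0.1981]
[398.7 233. ] [ 0.4911 -0.2944]
stand centre [ 0.5434 -0.2435] sides [np.float64(0.0904), np.float64(0.0964), np.float64(0.1084), np.float64(0.1126)] yaw [1.3, 4.4] [6.1, 3.4]
camera [0.251 0.015 1.455] [ 1.165 -0.692  1.041]
```

>>> send_rows(fingers=[3,3,3,3,3,3,3,3,3,3,3], linear=[[0,0,0.5],[0,0,1],[0,0,1.5],[0,0,2],[0,0,2],[0,0,2],[0,0,2],[0,0,2],[0,0,1.5],[0,0,0],[0,0,0]], delta_rot=[[0,0,0],[0,0,0],[0,0,0],[0,0,0],[0,0,0],[0,0,0],[0,0,0],[0,0,0],[0,0,0],[0,0,0],[0,0,0]])

```text
time: 14.4
eef_pos: [0.4806, 0.2194, 0.2017]
ee_rot: [3.14, -0.002, 1.393]
ft_force: [0.2, 0.5, -2.8]
width: 0.416
finger_force: 79.8
```

>>> send_rows(fingers=[3,3,3,3,3,3,3,3,3,3,3,3,3,3,3,3,3,3,3,3], linear=[[0.33,-2.34,0],[0.33,-2.34,0],[0.33,-2.34,0],[0.33,-2.34,0],[0.33,-2.34,0],[0.33,-2.34,0],[0.33,-2.34,0],[0.33,-2.34,0],[0.33,-2.34,0],[0.33,-2.34,0],[0.33,-2.34,0],[0.33,-2.34,0],[0.33,-2.34,0],[0.33,-2.34,0],[0.33,-2.34,0],[0.33,-2.34,0],[0.33,-2.34,0],[0.33,-2.34,0],[0.33,-2.34,0],[0.33,-2.34,0]], delta_rot=[[0,0,0.0136],[0,0,0.0136],[0,0,0.0136],[0,0,0.0136],[0,0,0.0136],[0,0,0.0136],[0,0,0.0136],[0,0,0.0136],[0,0,0.0136],[0,0,0.0136],[0,0,0.0136],[0,0,0.0136],[0,0,0.0136],[0,0,0.0136],[0,0,0.0136],[0,0,0.0136],[0,0,0.0136],[0,0,0.0136],[0,0,0.0136],[0,0,0.0136]])

```text
time: 16.07
eef_pos: [0.5451, -0.2495, 0.1989]
ee_rot: [-3.139, -0.002, 1.666]
ft_force: [1.4, 0.1, -1.5]
width: 0.411
finger_force: 79.9
```

>>> send_rows(fingers=[3,3,3,3,3,3], linear=[[0,0,0],[0,0,0],[0,0,0],[0,0,0],[0,0,0],[0,0,0]], delta_rot=[[0,0,0],[0,0,0],[0,0,0],[0,0,0],[0,0,0],[0,0,0]], grip_force=110)

```text
time: 16.57
eef_pos: [0.546, -0.2479, 0.2007]
ee_rot: [-3.141, -0.001, 1.666]
ft_force: [-0.1, -0.8, -1.4]
width: 0.41
finger_force: 110.5
```

Run:
```python
from cell import status
from scipy.spatial.transform import Rotation as R
s=status.sense();print(s["eef_pos"],s["ee_rot"],s["ft_force"],s["torque"],s["width"],s["joint_positions"].round(3))
t=R.from_euler('xyz',[3.14159265,0,.0956+1.5708]);print("fix rot",(t*R.from_euler('xyz',s["ee_rot"]).inv()).as_rotvec().round(4))
```

```text
[ 0.54604096 -0.24791622  0.20074773] [-3.14116740e+00 -1.08082120e-03  1.66636476e+00] [-0.10218896 -0.79411485 -1.38737665] [ 0.01367785 -0.02187402  0.0152126 ] 0.40955646866011536 [-4.270e-01  3.350e-01 -1.260e-01  1.110e+00  1.000e-03  1.049e+00]
fix rot [-0.001  -0.0005  0.    ]
```

>>> send_rows(fingers=[3,3,3,3,3,3,3,3], linear=[[0.05,-0.05,-1],[0,0,-1],[0,0,-0.8],[0,0,-0.5],[0,0,-0.5],[0,0,-0.5],[0,0,0],[0,0,0]], delta_rot=[[-0.001,-0.0005,0],[0,0,0],[0,0,0],[0,0,0],[0,0,0],[0,0,0],[0,0,0],[0,0,0]])

```text
time: 17.23
eef_pos: [0.5465, -0.2493, 0.1575]
ee_rot: [-3.141, -0.0, 1.665]
ft_force: [0.4, 0.0, -2.1]
width: 0.41
finger_force: 110.5
```

>>> send_rows(fingers=[3,3,3,3,3,3], linear=[[0,0,-0.3],[0,0,-0.3],[0,0,-0.2],[0,0,-0.2],[0,0,0],[0,0,0]], delta_rot=[[0,0,0],[0,0,0],[0,0,0],[0,0,0],[0,0,0],[0,0,0]])

```text
time: 17.73
eef_pos: [0.5466, -0.2493, 0.1477]
ee_rot: [3.141, 0.0, 1.665]
ft_force: [0.3, 0.0, -1.8]
width: 0.407
finger_force: 110.5
```

>>> send_rows(fingers=[3,3,3,3,3,3], linear=[[0.02,0.06,-0.2],[0,0,-0.2],[0,0,-0.2],[0,0,-0.2],[0,0,-0.2],[0,0,0]], delta_rot=[[0,0,0],[0,0,0],[0,0,0],[0,0,0],[0,0,0],[0,0,0]])

```text
time: 18.23
eef_pos: [0.5467, -0.2485, 0.1372]
ee_rot: [-3.141, -0.0, 1.665]
ft_force: [-1.0, -0.4, -1.8]
width: 0.413
finger_force: 110.8
```

Run:
```python
from cell import status
s=status.sense();print(s["eef_pos"],s["ee_rot"],s["ft_force"],s["torque"])
```

```text
[ 0.54666286 -0.24854396  0.13718248] [-3.14137256e+00 -3.15284410e-04  1.66528542e+00] [-1.00171453 -0.43033624 -1.8479904 ] [-0.03491873  0.12825914  0.03815998]
```

The splines have meshed with no resistance, so I push on.

>>> send_rows(fingers=[3,3,3,3,3,3], linear=[[0,0,-0.3],[0,0,-0.3],[0,0,-0.3],[0,0,-0.2],[0,0,-0.2],[0,0,0]], delta_rot=[[0,0,0],[0,0,0],[0,0,0],[0,0,0],[0,0,0],[0,0,0]])

```text
time: 18.73
eef_pos: [0.5466, -0.2488, 0.1255]
ee_rot: [3.141, 0.0, 1.665]
ft_force: [-4.7, 0.2, 5.2]
width: 0.405
finger_force: 111.9
```

>>> send_rows(fingers=[3,3,3,3,3], linear=[[0,0,-0.2],[0,0,-0.2],[0,0,-0.1],[0,0,-0.1],[0,0,0]], delta_rot=[[0,0,0],[0,0,0],[0,0,0],[0,0,0],[0,0,0]])

```text
time: 19.15
eef_pos: [0.5466, -0.2488, 0.1205]
ee_rot: [3.141, 0.001, 1.665]
ft_force: [-6.7, 1.7, 13.2]
width: 0.405
finger_force: 112.6
```

>>> send_rows(fingers=[3,3,3,3,3], linear=[[-0.08,0.02,0],[0,0,-0.1],[0,0,-0.1],[0,0,-0.1],[0,0,0]], delta_rot=[[0,0,0],[0,0,0],[0,0,0],[0,0,0],[0,0,0]])

```text
time: 19.57
eef_pos: [0.5465, -0.2488, 0.1179]
ee_rot: [3.14, 0.001, 1.665]
ft_force: [-5.3, 1.0, 13.8]
width: 0.406
finger_force: 112.6
```

>>> send_rows(fingers=[3,3,3,3,3], linear=[[0,0,-0.1],[0,0,-0.1],[0,0,0],[0,0,0],[0,0,0]], delta_rot=[[0,0,0],[0,0,0],[0,0,0],[0,0,0],[0,0,0]])

```text
time: 19.98
eef_pos: [0.5466, -0.2488, 0.1168]
ee_rot: [3.139, 0.001, 1.665]
ft_force: [-8.7, 2.6, 20.6]
width: 0.408
finger_force: 113.6
```

>>> send_rows(fingers=[3,3,3,3,3,3], linear=[[-0.05,0,-0.1],[0,0,-0.1],[0,0,0],[0,0,0],[0,0,0],[0,0,0]], delta_rot=[[0,0,0],[0,0,0],[0,0,0],[0,0,0],[0,0,0],[0,0,0]])

```text
time: 20.48
eef_pos: [0.5465, -0.2489, 0.1167]
ee_rot: [3.138, 0.002, 1.665]
ft_force: [-12.2, 3.8, 33.4]
width: 0.409
finger_force: 115.0
```

Run:
```python
from cell import status
s=status.sense();print(s["eef_pos"],s["ee_rot"],s["ft_force"],s["torque"],s["width"],s["finger_force"])
```

```text
[ 0.54650815 -0.24886366  0.11669412] [3.13757021e+00 1.93772083e-03 1.66527003e+00] [-12.19211448   3.81303342  33.36069336] [1.23822731 2.81026429 0.03950253] 0.4085853405366571 115.02760469913483
```

>>> send_rows(fingers=[3,3,3,3,3], linear=[[-0.05,0.03,0.08],[0,0,0],[0,0,0],[0,0,0],[0,0,0]], delta_rot=[[0,0,0],[0,0,0],[0,0,0],[0,0,0],[0,0,0]])

```text
time: 20.9
eef_pos: [0.5465, -0.2488, 0.1167]
ee_rot: [3.137, 0.002, 1.665]
ft_force: [-8.2, 2.8, 25.8]
width: 0.41
finger_force: 113.8
```

Run:
```python
from h import *
from cell import optics,status
s=status.sense();print(s["eef_pos"],s["ee_rot"],s["ft_force"])
o=[]
S0=pickle.load(open("scene0.pkl","rb"));c=optics.capture("scene")
x,y=209,275
for z in(.138,.150):print(z,((proj(c,[.5466,-.2485,z])-[x-25,y-25]+.5)*16).round())
for im in(S0["image"],c["image"]):
    o.append(cv2.resize(im[y-25:y+25,x-25:x+25,::-1],(400,400),interpolation=cv2.INTER_CUBIC))
o=np.hstack(o);o=(255*(o/255.)**.6).astype(np.uint8)
for z in (.066,.078,.084,.096,.138,.150):
    for k,ox in((8,0),(8,400)):
        p=((proj(c,[.5466,-.2485,z])-[x-25,y-25]+.5)*8+[ox,0]).astype(int);cv2.circle(o,tuple(map(int,p)),2,(0,0,255) if z in(.066,.084,.138) else (0,255,0),-1)
cv2.imwrite("pics/home.png",o)
```

```text
[ 0.54646145 -0.24882622  0.11673235] [3.13713906e+00 2.32649103e-03 1.66521584e+00] [-8.18674547  2.78056624 25.82780443]
0.138 [381. 295.]
0.15 [372. 246.]
```

View pics/home.png

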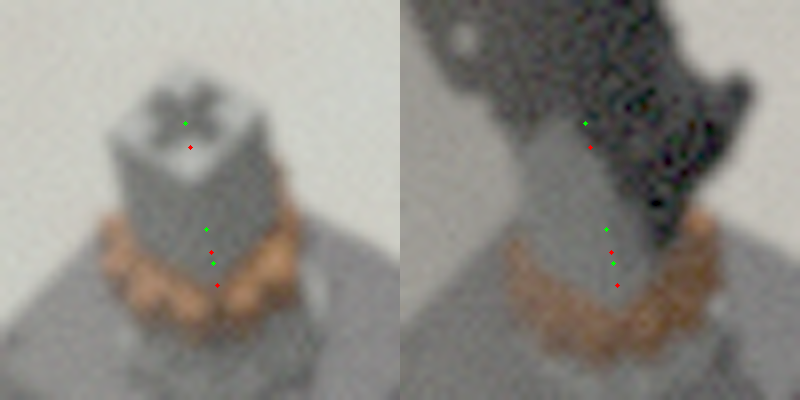

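The gear's lower edge went from crop row ~338 (raised) to ~363. That is about 12 mm, so the gear is on the shoulder, and the contact there is stiff at 26 N. I'm handing in while still holding it.

```bash
python3 -c "
from cell import ticket;print(ticket.sign_off())"
```

```text
the job is handed in; nothing more can be done
None
```

The job is handed in: the worn gear stands upright in the crate's formerly empty cell, and the spare gear is on the splines, held pressed fully home with about 26 N at 21 s on the clock.

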